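Open the bench extraction gate to its third click

ROBOT

A 6-joint arm with a two-finger parallel gripper is mounted at the origin on the work surface. World frame = base frame: x ahead of the robot, y to its left, z up, the work surface at z = 0. Lengths are in mm, angles in degrees, forces in N, time in s.
With the tool pointing down it reaches from about 350 to 850 mm from the base axis. Payload 8.1 kg.
Tool frame: the origin (TCP) lies at the very end of the fingers, on their centre line; the grasp point (between the pads) lies 19 mm behind it (r.grasp_offset is the distance from the TCP to the grasp point, in mm); z points along the fingers, y is the line along which they close (so a half turn about z gives the same grasp; the last joint's range is limited). The gripper opens to 85 mm and grips with 20 to 120 N. Pads are 22 mm wide; open, the fingers measure 114 mm over their backs; the gripper's body (76 mm by 85 mm) begins 54 mm behind the grasp point. The pads swing forward as they close: fully open they stand 13 mm farther back than shut.
Start: joints at [-72.674, 7.471, 85.268, -0, 87.261, -4.893], TCP at [226.912, -555.443, 231.292] pointing down, gripper open.
Joint ranges: [-169.43, 169.43], [-51.17, 129.36], [1.28, 143.12], [-76.62, 256.62], [0, 156.53], [-152.29, 152.29]. Speed limits (degrees/s): [136.94, 136.94, 159.86, 180, 180, 180].

INTERFACE

Orientations are given as [roll, pitch, yaw] about the fixed x, y, z axes, in that order (R = Rz(yaw) Ry(pitch) Rx(roll)).
In Python, from bench import r gives the robot as it stands.
- The arm moves only by the tool carry_out, never from a script. Its argument "commands" is a list of rows, each an object with "jaw": the finger opening in m, from 0 to 0.0854; "translation": the shift along the tool's x, y, z in m, a list of three; "spin": the turn about the tool's z in rad. A call has exactly 8 rows; each row shifts and turns the commanded pose from where the row before left it, along the tool's axes as they then stand; what a row does not reach is not made up. A row lasts 1/12 s, in which the tool goes at most 41.7 mm and 7.16 degrees, less where a joint would pass 70% of its speed; a pose out of reach is approached as far as the arm can. A call is refused whole if a number of a shift passes 0.0417 or a number of a turn 0.125, either way. A call with a gripper value outside its range is refused whole. The fingers move at their own pace and stop on an object; "squeeze" is the grip in N (left out, the last holds). Time passes only in rows, so rows that do not move let the fingers close, or fill a call up. It gives the time, the measured TCP pose, the force, the opening and the grip force at its end, in the units of the state.
- r.sense(): the state, without advancing time (a new reading comes with each control period).
- r.snapshot(name): name is "side" or "top" or "wrist"; returns a dict with "pixels" (384x512x3 uint8, blue, green, red), "K" (3x3 intrinsics, pixels), "extrinsics" (4x4, takes a point from camera to world coordinates). Camera axes: x right, y down, z forward; pixel columns grow to the right and rows downward; lengths in mm; the calibration is good to about 2 mm. A picture is of the moment at which its call begins. There is no depth.
- r.hand_in(): hands the job in; it is judged then, once.
Trained networks look in a picture, given as the dict that the camera call returned (one of the last four; its "shot" number tells which), for a name from the list of things; names that differ only in an ending like _2 or _b are one class to them, and where a whole thing is asked for, a point or a joint stands for the part that bears it (a point fixed in the world has none). Each returns a list of dicts, best first, with "score" (0 to 1); they miss things now and then, are a little off and sometimes report something else, mostly with a low value. They report only what shows in the picture. A call takes as long as a camera call.
- r.spot_in(picture, target): "xy" ([column, row] in pixels, amid what is visible of it).
- r.regions_of(picture, target): "pixels" (384x512 bool, what is visible of it) and "xy" ([column, row] in pixels, amid what is visible of it).
- r.landmark_of(picture, target): "xy" ([column, row] in pixels: a listed point, or the origin of a listed thing).
The state is a dict: "time": time; "joint_pos": joint angles; "qd": joint speeds; "joint_efforts": joint torques, N m; "tool_pos": TCP position; "tcp_rot": TCP orientation; "ft_force": force on the tool from outside, world axes, zero at the start; "wrist_torque": the same for the moment, N m; "finger_gap": finger opening in mm; "grip_force": force on a finger pad.
Only numpy, scipy, OpenCV 4.12 (cv2) and the standard library are available. Lean on these libraries where they do the work, as an engineer would, in place of code of your own. Each camera call takes 0.05 s, during which the arm holds its last target. There are 200 camera calls.

TASK

Set the slide gate on the bench fume-extraction port ready for the torch: with the fingertips on its upturned tab, first push the gate fully closed, then slide it open again and count the clicks, stopping at the third click without running past it. Only push the tab, gently - do not pinch or force it - and leave it sitting in the third click with the fingers clear; do not disturb the things standing around the port.

Things in the scene. Friction and masses are not known exactly. Their poses are not given: they have to be found in the camera images.
- port: Bench extraction port, bolted down: grey sheet-steel duct box, 214 mm (x) by 134 mm (y) by 90 mm high, with a duct elbow leaving its +x end down through the bench. Origin: centre of the box's underside, on the bench; x points towards the elbow, y to the side with the index block, z up. Guide rails, 8 mm high, run along x on its top at y = 46 to 64 mm on both sides.
- mouth (a point): Centre of the port's 75 mm round air mouth in the flat box top, 90 mm above the bench, at x = +45 mm, y = 0 in the port's frame. Covered when the gate is closed.
- index_block (a point): Top of the block with the spring ball that makes the clicks: 20 by 21 by 17 mm on the +y rail, top 114 mm above the bench. The ball rides on a toothed strip on the gate plate (y = 27 to 40 mm in the port's frame, 12 mm higher than the plate).
- gate (a joint): Slide gate, sliding along the port's x; 0 = closed, grows (m) opening towards -x. Clicks every 0.013: closed 0, first 0.013, third 0.039, ... sixth 0.078. It starts by the first or second click. Each click takes a push of 5 to 7 N until close to halfway (6.5 mm); past it the gate springs on by itself into the next click and stays there. Rigid stop 3 mm beyond closed (-0.003).
- gate_tab (a point): Tab of the gate: the front edge of its 110 by 101 mm aluminium plate bent up, 44 mm wide (y), 3 mm thick (x), rolled top edge 7 mm thick. Point: centre of the rolled edge, 125 mm above the bench, at x = -15 mm - joint value, y = 0 in the port's frame; axes as the port. Plate (top 95 mm above the bench) on its +x side, bare box top (90 mm) on its -x side.
- mandrel_pot: Loose steel pot, 76 mm in diameter and 85 mm high, with steel rods fanning out of it to 240 mm height and 62 mm from its axis. Origin: centre of the underside, z up. To be left alone.
- stringer_glass: Loose glass tumbler, 68 mm in diameter and 100 mm high, with thin glass sticks standing up to 215 mm high in it. Origin: centre of the underside, z up. To be left alone.
- marver_paddle: Loose graphite paddle lying flat on the bench, 180 mm long, 45 mm wide, 19 mm high: graphite block on its +x end, wooden handle on its -x end. Origin: on the bench below the middle. To be left alone.

How it is judged (in metres and radians):
On the way, in this order (a step that is already met when the one before it is completed fails the run):
1. the gate is pushed fully closed (joint below 3 mm) (value of joint gate below 0.003 m), for 0.15 s.
2. the gate is opened to its third click (within 3 mm) (value of joint gate between 0.036 and 0.042 m), for 0.2 s.
At the end, for the whole second after the job is handed in: The gate rests in its third click (joint 0.039 within 3 mm, not moving), and pot, tumbler and paddle stand upright within 15 mm of where they were (all of step 2 and not (velocity of joint gate above 0.005 m/s) and not (velocity of joint gate below -0.005 m/s) and distance of each of mandrel_pot, stringer_glass, marver_paddle from where it was at the start of the episode below 0.015 m and angle between each of mandrel_pot, stringer_glass, marver_paddle's own z axis and vertical below 0.2 rad); the robot touches nothing.
It fails at once if the gate runs past the third click (joint above 46 mm) (value of joint gate above 0.046 m).
It fails at once if the gate or its port is pinched or forced: more than 30 N from the robot (contact force between any of the fingers, the arm and port above 30 N).
It fails at once if a bystander is shifted by more than 15 mm or tipped (distance of any of mandrel_pot, stringer_glass, marver_paddle from where it was at the start of the episode above 0.015 m or angle between any of mandrel_pot, stringer_glass, marver_paddle's own z axis and vertical above 0.2 rad).
It also fails if it takes over 58 s, if anything falls off the work surface, if the arm or the gripper's body presses on something with over 40 N, if the wrist force passes 120 N, or if a joint passes its speed limit or range.

## Working session

There is one attempt and no reset: what is moved stays moved. The work goes in short steps, Python scripts to look and compute and a tool call to move; the robot and the scene stay as the last step left them, time stands still between calls to the robot, and variables do not carry over. Pictures are saved under pics/ and viewed, at most 10 in all, crops included, and the job is handed in when it is done.

Besides the shell and the picture viewer there is one more tool, called after "Emit:" as name(argument=value, ...) on one line, values as JSON. carry_out: Moves the arm, as the interface text tells. Its arguments: {"type":"object","properties":{"commands":{"type":"array","items":{"type":"object","properties":{"jaw":{"type":"number"},"translation":{"type":"array","items":{"type":"number"}},"spin":{"type":"number"}}}},"squeeze":{"type":"number"}},"required":["commands"]}

```bash
mkdir -p pics
cat > h.py <<'E'
import numpy as np,cv2
from bench import r
def ray(p,xy):
    K,T=np.array(p["K"]),np.array(p["extrinsics"])
    d=T[:3,:3]@np.linalg.solve(K,[xy[0],xy[1],1.]); return T[:3,3],d
def at_z(p,xy,z):
    o,d=ray(p,xy); return o+d*(z-o[2])/d[2]
def proj(p,X):
    K,T=np.array(p["K"]),np.array(p["extrinsics"])
    c=T[:3,:3].T@(np.array(X)-T[:3,3]); u=K@c; return u[:2]/u[2]
def tri(obs):
    A=np.zeros((3,3));b=np.zeros(3)
    for p,xy in obs:
        o,d=ray(p,xy);d=d/np.linalg.norm(d);M=np.eye(3)-np.outer(d,d);A+=M;b+=M@o
    return np.linalg.solve(A,b)
E
python3 - <<'E'
from h import *
s=r.sense();print(s)
for n in("top","side"):
    p=r.snapshot(n);cv2.imwrite(f"pics/{n}1.png",p["pixels"])
    print(n,np.round(p["extrinsics"],2).tolist())
    for t,z in(("port",0),("mouth",90),("index_block",114),("gate_tab",125),("mandrel_pot",0),("stringer_glass",0),("marver_paddle",0)):
        for l in r.landmark_of(p,t)[:2]: print(t,np.round(l["xy"],1),round(l["score"],2),np.round(at_z(p,l["xy"],z),1))
E
```

```text
{'time': 0.0, 'joint_pos': array([-7.26729970e+01,  7.51508642e+00,  8.53309511e+01, -7.69070628e-04,
        8.72626199e+01, -4.89265072e+00]), 'qd': array([-0.03671081, -0.03236448,  0.01696145,  0.04321935, -0.0852265 ,
        0.0240362 ]), 'joint_efforts': array([-2.80376953e-04, -5.69406366e+01, -5.00549912e+01, -3.59884216e-04,
        1.48001901e-02, -3.01857074e-05]), 'tool_pos': array([ 226.7449689 , -554.89096142,  230.22865205]), 'tcp_rot': array([-1.79891673e+02, -8.50196810e-03,  2.22196832e+01]), 'ft_force': array([ 0.3297227 ,  0.49871798, -1.35473409]), 'wrist_torque': array([ 0.00771909, -0.02381076,  0.01829053]), 'grip_force': 0.0, 'finger_gap': 85.44737206852378}
top [[-0.03, -1.0, 0.04, 509.95], [-1.0, 0.03, 0.0, 72.62], [-0.0, -0.04, -1.0, 1210.38], [0.0, 0.0, 0.0, 1.0]]
port [298.2 182.3] 0.67 [576.7 -38.8   0. ]
mouth [291.8 163.6] 0.61 [617.3 -16.5  90. ]
index_block [278.  188.7] 0.61 [556.7  19.7 114. ]
index_block [304.3 189. ] 0.16 [554.3 -42.1 114. ]
gate_tab [302.2 189.7] 0.64 [552.3 -36.  125. ]
gate_tab [359.3 146.5] 0.47 [ 649.6 -172.6  125. ]
mandrel_pot [229.7 195.3] 0.62 [547.9 140.    0. ]
stringer_glass [360.8 149. ] 0.83 [ 659.  -204.5    0. ]
marver_paddle [343.8 238.2] 0.57 [ 428.8 -152.     0. ]
side [[-0.89, -0.32, 0.32, 253.02], [-0.45, 0.62, -0.64, 681.32], [0.0, -0.72, -0.69, 737.66], [0.0, 0.0, 0.0, 1.0]]
port [268.2 181.2] 0.77 [578.9 -36.3   0. ]
mouth [247.8 147.7] 0.66 [632.5 -31.1  90. ]
mouth [343.4 176.1] 0.6 [398.8 -39.5  90. ]
index_block [268.7 165.2] 0.94 [549.8  28.2 114. ]
gate_tab [281.9 140.2] 0.68 [555.4 -52.5 125. ]
mandrel_pot [249.2 238.2] 0.93 [536.8 146.2   0. ]
stringer_glass [262.  135.8] 0.69 [ 674.6 -194.9    0. ]
marver_paddle [344.8 173.7] 0.79 [ 418.8 -149.9    0. ]
```

```bash
python3 -c "
import cv2
a=cv2.imread('pics/top1.png')[90:270,180:420];b=cv2.imread('pics/side1.png')[60:280,150:400]
a=cv2.resize(a,None,fx=3.3,fy=3.3,interpolation=2);b=cv2.resize(b,None,fx=2.7,fy=2.7,interpolation=2)
cv2.imwrite('pics/a.png',a);cv2.imwrite('pics/b.png',b)"
```

```text
(no output)
```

View pics/a.png

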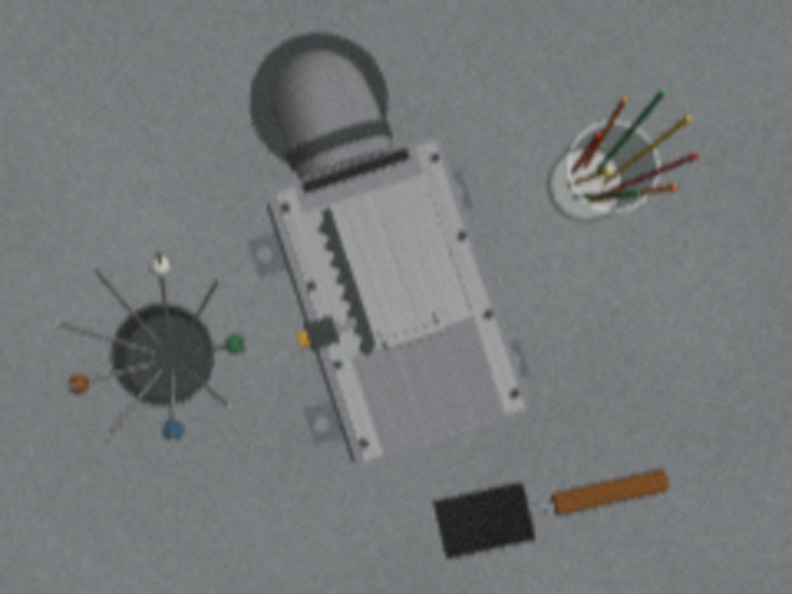

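View pics/b.png

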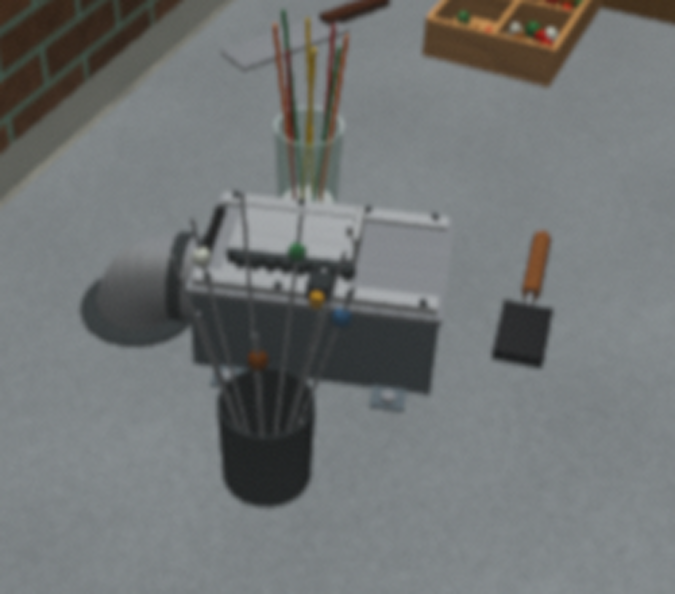

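The top view shows the port turned about 18° with its index block on the left, around crop pixel (320,333). The plate's front edge runs from about (385,347) to (478,318). The pot is on the left, the tumbler at upper right and the paddle at bottom right. The side view agrees. I'll raise the tool, turn it so the jaw axis lies along the port's x, and look with the wrist camera.

Emit:
carry_out(commands=[{"translation":[0,0,-0.015],"spin":-0.12,"jaw":0.05},{"translation":[0,0,-0.015],"spin":-0.12,"jaw":0.05},{"translation":[0,0,-0.015],"spin":-0.12,"jaw":0.05},{"translation":[0,0,-0.015],"spin":-0.12,"jaw":0.05},{"translation":[0,0,-0.015],"spin":-0.12,"jaw":0.05},{"translation":[0,0,-0.015],"spin":-0.12,"jaw":0.05},{"translation":[0,0,-0.015],"spin":-0.12,"jaw":0.05},{"translation":[0,0,-0.015],"spin":-0.12,"jaw":0.05}])

```text
time: 1.47
tool_pos: [226.9, -555.4, 352.1]
tcp_rot: [180.0, 0.0, 77.6]
ft_force: [-0.6, 0.3, -0.7]
finger_gap: 49.8
grip_force: 0.0
```

Emit:
carry_out(commands=[{"spin":-0.12,"jaw":0.05},{"spin":-0.12,"jaw":0.05},{"spin":-0.12,"jaw":0.05},{"spin":-0.12,"jaw":0.05},{"spin":-0.07,"jaw":0.05},{"jaw":0.05},{"jaw":0.05},{"jaw":0.05}])

```text
invalid input
```

Run:
```python
from h import *
from scipy.optimize import least_squares
from scipy.spatial.transform import Rotation as Ro
s=r.sense();print(s["time"],s["tool_pos"],s["tcp_rot"],s["finger_gap"],s["joint_pos"])
p=r.snapshot("wrist");T=np.array(p["extrinsics"]);R=Ro.from_euler("xyz",s["tcp_rot"],degrees=True).as_matrix()
print("cam in tool",R.T@(T[:3,3]-s["tool_pos"]),"\n",R.T@T[:3,:3],np.array(p["K"]))
t=r.snapshot("top")
px=[((358,460),(-107,64)),((523,408),(-107,-64)),((437,142),(107,-64)),((270,205),(107,64))]
P=lambda q,v:[q[0]+np.cos(q[2])*v[0]-np.sin(q[2])*v[1],q[1]+np.sin(q[2])*v[0]+np.cos(q[2])*v[1]]
f=lambda q:np.concatenate([proj(t,P(q,v)+[98])-np.array(u)/3.3-[180,90] for u,v in px])
q=least_squares(f,[577,-38,.3]).x;print(q[:2],np.degrees(q[2]),f(q).round(1))
print("tab closed",P(q,(-15,0)),"mouth",P(q,(45,0)),"idx",at_z(t,(180+320/3.3,90+333/3.3),114), "edge mid",at_z(t,(180+432/3.3,90+326/3.3),110))
```

```text
1.4667 [ 226.90034054 -555.38461224  352.10021978] [1.79997482e+02 5.48937520e-03 7.75632317e+01] 49.8016644796518 [-7.26730119e+01  6.50678031e+00  7.38390761e+01 -5.47359379e-04
  9.96481286e+01 -6.02363354e+01]
cam in tool [  79.92080828   -0.2907682  -142.44169617] 
 [[-4.50348088e-05 -9.49688117e-01 -3.13197187e-01]
 [ 9.99999999e-01 -4.80060209e-05  1.77504405e-06]
 [-1.67210889e-05 -3.13197186e-01  9.49688118e-01]] [[290.26436367   0.         247.43989514]
 [  0.         290.26436367 195.02823969]
 [  0.           0.           1.        ]]
[572.2525135  -34.70129226] 16.862501371710465 [ 0.7  3.6  1.7  2.3 -1.2 -1.9 -1.2 -4.1]
tab closed [np.float64(557.8974589516761), np.float64(-39.052431078535285)] mouth [np.float64(615.3176771300285), np.float64(-21.64787580267708)] idx [551.56287401  22.25273281 114.        ] edge mid [554.48950492 -58.14902067 110.        ]
```

Emit:
carry_out(commands=[{"translation":[0,0,0],"spin":-0.12,"jaw":0.05},{"translation":[0,0,0],"spin":-0.12,"jaw":0.05},{"translation":[0,0,0],"spin":-0.12,"jaw":0.05},{"translation":[0,0,0],"spin":-0.12,"jaw":0.05},{"translation":[0,0,0],"spin":-0.033,"jaw":0.05},{"translation":[0.024,0.029,0],"spin":0,"jaw":0.05},{"translation":[0.024,0.029,0],"spin":0,"jaw":0.05},{"translation":[0.024,0.029,0],"spin":0,"jaw":0.05}])

```text
time: 2.23
tool_pos: [289.7, -460.4, 349.4]
tcp_rot: [-180.0, -0.1, 106.2]
ft_force: [1.3, 0.0, 0.2]
finger_gap: 49.8
grip_force: 0.0
```

Emit:
carry_out(commands=[{"translation":[0.024,0.029,0],"spin":0,"jaw":0.05},{"translation":[0.024,0.029,0],"spin":0,"jaw":0.05},{"translation":[0.024,0.029,0],"spin":0,"jaw":0.05},{"translation":[0.024,0.029,0],"spin":0,"jaw":0.05},{"translation":[0.024,0.029,0],"spin":0,"jaw":0.05},{"translation":[0.024,0.029,0],"spin":0,"jaw":0.05},{"translation":[0.024,0.029,0],"spin":0,"jaw":0.05},{"translation":[0.024,0.029,0],"spin":0,"jaw":0.05}])

```text
time: 2.9
tool_pos: [457.6, -209.4, 350.1]
tcp_rot: [-180.0, -0.0, 106.3]
ft_force: [1.0, -0.1, 0.6]
finger_gap: 49.9
grip_force: 0.0
```

Emit:
carry_out(commands=[{"translation":[0.024,0.029,0],"spin":0,"jaw":0.05},{"translation":[0.024,0.029,0],"spin":0,"jaw":0.05},{"translation":[0.024,0.029,0],"spin":0,"jaw":0.05},{"translation":[0.024,0.029,0],"spin":0,"jaw":0.05},{"translation":[0.024,0.029,0],"spin":0,"jaw":0.05},{"translation":[0,0,0.035],"spin":0,"jaw":0.05},{"translation":[0,0,0.035],"spin":0,"jaw":0.05},{"translation":[0,0,0.035],"spin":0,"jaw":0.05}])

```text
time: 3.57
tool_pos: [562.0, -53.7, 244.2]
tcp_rot: [180.0, 0.0, 106.4]
ft_force: [-0.1, 0.1, -1.4]
finger_gap: 50.2
grip_force: 0.0
```

Run:
```python
from h import *
s=r.sense();print(s["time"],s["tool_pos"],s["tcp_rot"],s["finger_gap"])
p=r.snapshot("wrist");cv2.imwrite("pics/w1.png",p["pixels"])
for t,z in(("port",0),("mouth",90),("index_block",114),("gate_tab",125)):
    for l in r.landmark_of(p,t)[:2]: print(t,np.round(l["xy"],1),round(l["score"],2),np.round(at_z(p,l["xy"],z),1))
cv2.imwrite("pics/w1b.png",cv2.resize(p["pixels"],None,fx=1.55,fy=1.55,interpolation=2))
```

```text
3.5667 [561.95613102 -53.69014602 244.22049671] [1.79980615e+02 1.45204751e-02 1.06440480e+02] 50.23758417873863
port [261.2 150.6] 0.89 [575.  -34.2   0. ]
port [265.1 104.2] 0.6 [562.1  23.6   0. ]
mouth [310.5 164.4] 0.67 [620.  -20.1  90. ]
index_block [262.9 102.9] 0.7 [553.  24. 114.]
gate_tab [238.2 174.8] 0.84 [549.5 -43.3 125. ]
```

View pics/w1b.png

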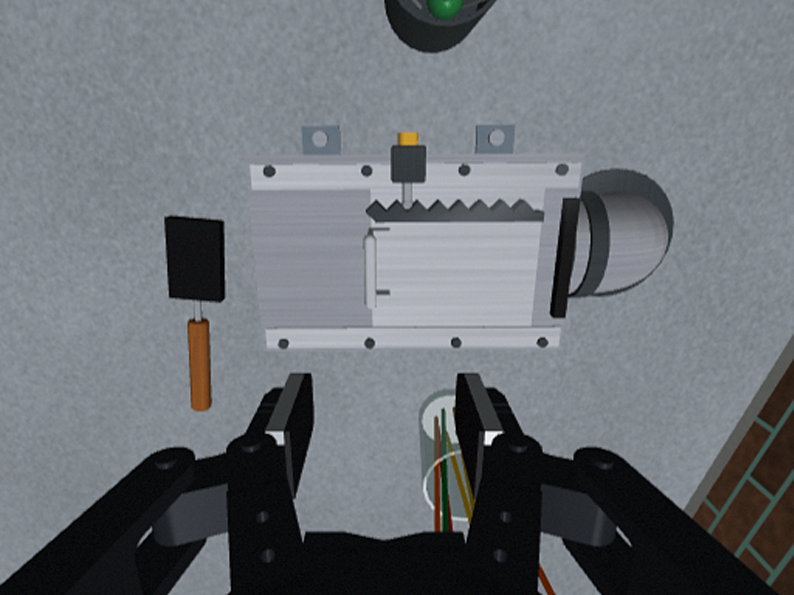

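The wrist view shows the port square to the image. The tab's rolled edge is at display x≈371, y 235–307, the index block at (408,163), and the rail corners at (250,164), (580,163), (267,347) and (560,347). Nothing blocks the tab from above. Next I'll fit the port pose and the joint value.

Run:
```python
from h import *
from scipy.optimize import least_squares
s=r.sense();p=r.snapshot("wrist")
px=[((250,164),(-107,64,98)),((580,163),(107,64,98)),((267,347),(-107,-64,98)),((560,347),(107,-64,98))]
P=lambda q,v:np.array([q[0]+np.cos(q[2])*v[0]-np.sin(q[2])*v[1],q[1]+np.sin(q[2])*v[0]+np.cos(q[2])*v[1],v[2]])
f=lambda q:np.concatenate([proj(p,P(q,v))-np.array(u)/1.55 for u,v in px])
q=least_squares(f,[577,-38,.3]).x;print(q[:2],np.degrees(q[2]),f(q).round(1))
inv=lambda X:np.array([[np.cos(q[2]),np.sin(q[2])],[-np.sin(q[2]),np.cos(q[2])]])@(X[:2]-q[:2])
for n,u,z in(("tab top",(371,235),127),("tab bot",(371,307),127),("tab net",(238.2*1.55,174.8*1.55),125),("plate edge",(371,322),95),("idx",(408,163),114)):print(n,inv(at_z(p,np.array(u)/1.55,z)))
print("tcp in port",inv(s["tool_pos"]), s["tcp_rot"][2]-90)
```

```text
[578.21550132 -38.49994377] 16.728401623129734 [-4.2 -0.9  5.3 -1.2 -3.3  2.8  2.1  2. ]
tab top [-27.62659052  23.57971479]
tab bot [-28.20589258 -21.12982046]
tab net [-29.05204712   1.3353682 ]
plate edge [-29.29403327 -43.20076819]
idx [-5.71231647 63.65961121]
tcp in port [-20.07442655 -11.25400719] 16.48877112028002
```

Emit:
carry_out(commands=[{"translation":[0.0055,-0.004,0.02],"spin":0,"jaw":0.03},{"translation":[0.0055,-0.004,0.02],"spin":0,"jaw":0.03},{"translation":[0,0,0.02],"spin":0,"jaw":0.03},{"translation":[0,0,0.02],"spin":0,"jaw":0.03},{"translation":[0,0,0.01],"spin":0,"jaw":0.03},{"translation":[0,0,0],"spin":0,"jaw":0.03},{"translation":[0,0,0],"spin":0,"jaw":0.03},{"translation":[0,0,0],"spin":0,"jaw":0.03}])

```text
time: 4.53
tool_pos: [552.4, -46.9, 158.8]
tcp_rot: [179.8, 0.1, 106.6]
ft_force: [0.1, 0.4, -0.4]
finger_gap: 30.0
grip_force: 0.0
```

```bash
cat >> h.py <<'E'
Q=np.array([578.2,-38.5]);A=np.radians(16.6)
C=np.array([[np.cos(A),np.sin(A)],[-np.sin(A),np.cos(A)]])
def st():
    s=r.sense();print(round(s["time"],2),"port xy",(C@(s["tool_pos"][:2]-Q)).round(2),"z",round(s["tool_pos"][2],1),"yaw",round(s["tcp_rot"][2],2),"F",(C@s["ft_force"][:2]).round(2),round(s["ft_force"][2],2),"gap",round(s["finger_gap"],1));return s
E
python3 - <<'E'
from h import *
st();p=r.snapshot("wrist")
for l in r.landmark_of(p,"gate_tab")[:2]:print(l["score"],l["xy"],C@(at_z(p,l["xy"],125)[:2]-Q))
cv2.imwrite("pics/w2.png",cv2.resize(p["pixels"],None,fx=1.55,fy=1.55,interpolation=2))
E
```

```text
4.53 port xy [-27.16  -0.7 ] z 158.8 yaw 106.59 F [0.15 0.32] -0.39 gap 30.0
0.71 [246.2, 223.4] [-28.36157536   1.51732047]
```

View pics/w2.png

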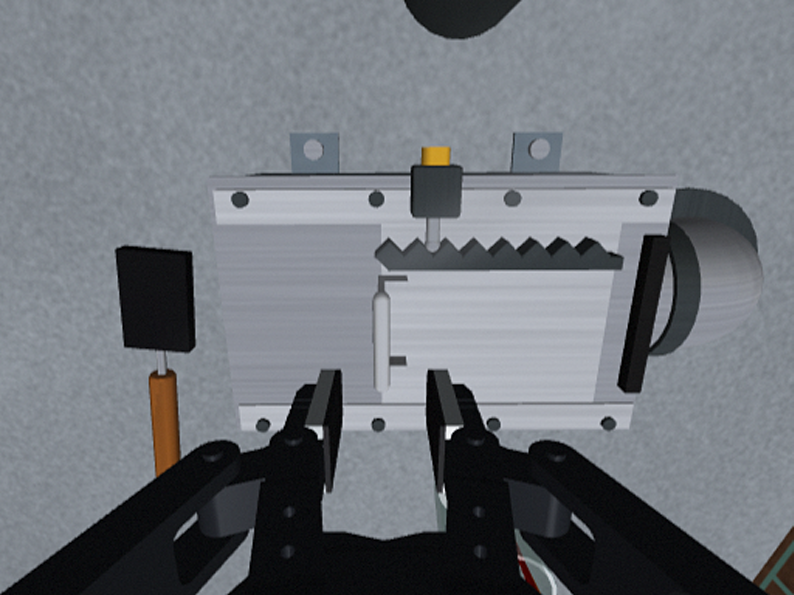

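The wrist view shows the tab at x≈382, centred between the pads (342 and 427), with the ball sitting in a notch. I can go straight down and straddle the tab.

Emit:
carry_out(commands=[{"translation":[0,0,0.01],"spin":0,"jaw":0.03},{"translation":[0,0,0.01],"spin":0,"jaw":0.03},{"translation":[0,0,0.01],"spin":0,"jaw":0.03},{"translation":[0,0,0.008],"spin":0,"jaw":0.03},{"translation":[0,0,0.008],"spin":0,"jaw":0.03},{"translation":[0,0,0.007],"spin":0,"jaw":0.03},{"translation":[0,0,0],"spin":0,"jaw":0.03},{"translation":[0,0,0],"spin":0,"jaw":0.03}])

```text
time: 5.3
tool_pos: [550.4, -46.4, 102.5]
tcp_rot: [-179.9, -0.0, 106.6]
ft_force: [0.3, -1.1, 0.5]
finger_gap: 30.0
grip_force: 0.0
```

```bash
python3 -c "
from h import *
st()"
```

```text
5.3 port xy [-28.86   0.34] z 102.5 yaw 106.62 F [ 0.01 -1.16] 0.55 gap 30.0
```

Emit:
carry_out(commands=[{"translation":[0,0.00125,0],"spin":0,"jaw":0.03},{"translation":[0,0.00125,0],"spin":0,"jaw":0.03},{"translation":[0,0.00125,0],"spin":0,"jaw":0.03},{"translation":[0,0.00125,0],"spin":0,"jaw":0.03},{"translation":[0,0.00125,0],"spin":0,"jaw":0.03},{"translation":[0,0.00125,0],"spin":0,"jaw":0.03},{"translation":[0,0.00125,0],"spin":0,"jaw":0.03},{"translation":[0,0.00125,0],"spin":0,"jaw":0.03}])

```text
time: 5.97
tool_pos: [560.6, -43.6, 103.3]
tcp_rot: [180.0, 0.0, 106.6]
ft_force: [0.7, 0.6, 1.0]
finger_gap: 30.2
grip_force: 0.0
```

Emit:
carry_out(commands=[{"translation":[0,0.0005,0],"spin":0,"jaw":0.03},{"translation":[0,0.0005,0],"spin":0,"jaw":0.03},{"translation":[0,0.0005,0],"spin":0,"jaw":0.03},{"translation":[0,0.0005,0],"spin":0,"jaw":0.03},{"translation":[0,0.0005,0],"spin":0,"jaw":0.03},{"translation":[0,0.0005,0],"spin":0,"jaw":0.03},{"translation":[0,0,0],"spin":0,"jaw":0.03},{"translation":[0,0,0],"spin":0,"jaw":0.03}])

```text
time: 6.63
tool_pos: [562.7, -43.0, 103.2]
tcp_rot: [-179.9, -0.0, 106.6]
ft_force: [-4.9, -1.3, 2.2]
finger_gap: 30.2
grip_force: 2.5
```

```bash
python3 -c "
from h import *
st()"
```

```text
6.63 port xy [-16.18   0.1 ] z 103.2 yaw 106.61 F [-5.04  0.12] 2.21 gap 30.2
```

Emit:
carry_out(commands=[{"translation":[0,0.0005,0],"spin":0,"jaw":0.03},{"translation":[0,0.0005,0],"spin":0,"jaw":0.03},{"translation":[0,0.0005,0],"spin":0,"jaw":0.03},{"translation":[0,0.0005,0],"spin":0,"jaw":0.03},{"translation":[0,0.0005,0],"spin":0,"jaw":0.03},{"translation":[0,0.0005,0],"spin":0,"jaw":0.03},{"translation":[0,0.0005,0],"spin":0,"jaw":0.03},{"translation":[0,0.0005,0],"spin":0,"jaw":0.03}])

```text
time: 7.3
tool_pos: [566.1, -42.0, 103.1]
tcp_rot: [-179.9, -0.0, 106.6]
ft_force: [-6.3, -0.7, 3.4]
finger_gap: 30.0
grip_force: 2.8
```

Emit:
carry_out(commands=[{"translation":[0,0.0005,0],"spin":0,"jaw":0.03},{"translation":[0,0.0005,0],"spin":0,"jaw":0.03},{"translation":[0,0.0005,0],"spin":0,"jaw":0.03},{"translation":[0,0.0005,0],"spin":0,"jaw":0.03},{"translation":[0,0,0],"spin":0,"jaw":0.03},{"translation":[0,0,0],"spin":0,"jaw":0.03},{"translation":[0,0,0],"spin":0,"jaw":0.03},{"translation":[0,0,0],"spin":0,"jaw":0.03}])

```text
time: 7.97
tool_pos: [569.3, -41.1, 103.3]
tcp_rot: [180.0, 0.0, 106.6]
ft_force: [-0.7, -0.6, -0.1]
finger_gap: 30.1
grip_force: 0.0
```

```bash
python3 -c "
from h import *
st()
p=r.snapshot('wrist')
for l in r.landmark_of(p,'gate_tab')[:2]:print(l['score'],l['xy'],C@(at_z(p,l['xy'],125)[:2]-Q))"
```

```text
7.97 port xy [-9.31  0.08] z 103.3 yaw 106.62 F [-0.87 -0.37] -0.06 gap 30.1
0.72 [236.5, 271.8] [-15.04304079   1.56028376]
0.19 [257.5, 135.2] [-5.6804321  66.22959787]
```

```bash
python3 -c "
from h import *
p=r.snapshot('wrist')
cv2.imwrite('pics/w3.png',cv2.resize(p['pixels'],None,fx=1.55,fy=1.55,interpolation=2))"
```

```text
(no output)
```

View pics/w3.png

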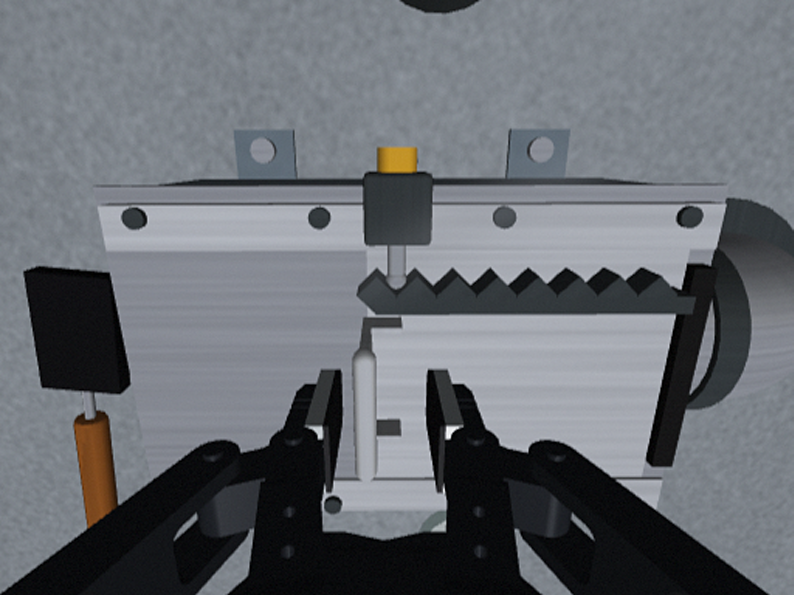

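The ball sits in the strip's first notch (about 397,285), with the tab at port x ≈ -15. The gate is closed. Now I'll open it with the other finger.

Emit:
carry_out(commands=[{"translation":[0,-0.0019,0],"spin":0,"jaw":0.03},{"translation":[0,-0.0019,0],"spin":0,"jaw":0.03},{"translation":[0,-0.0019,0],"spin":0,"jaw":0.03},{"translation":[0,-0.0019,0],"spin":0,"jaw":0.03},{"translation":[0,-0.0019,0],"spin":0,"jaw":0.03},{"translation":[0,-0.0019,0],"spin":0,"jaw":0.03},{"translation":[0,-0.0019,0],"spin":0,"jaw":0.03},{"translation":[0,-0.0019,0],"spin":0,"jaw":0.03}])

```text
time: 8.78
tool_pos: [554.4, -45.5, 103.3]
tcp_rot: [180.0, -0.0, 106.6]
ft_force: [0.2, 0.1, -0.2]
finger_gap: 30.0
grip_force: 0.0
```

Emit:
carry_out(commands=[{"translation":[0,-0.0005,0],"spin":0,"jaw":0.03},{"translation":[0,-0.0005,0],"spin":0,"jaw":0.03},{"translation":[0,-0.0005,0],"spin":0,"jaw":0.03},{"translation":[0,-0.0005,0],"spin":0,"jaw":0.03},{"translation":[0,-0.0005,0],"spin":0,"jaw":0.03},{"translation":[0,-0.0005,0],"spin":0,"jaw":0.03},{"translation":[0,-0.0005,0],"spin":0,"jaw":0.03},{"translation":[0,-0.0005,0],"spin":0,"jaw":0.03}])

```text
time: 9.45
tool_pos: [551.7, -46.3, 103.4]
tcp_rot: [179.9, 0.0, 106.6]
ft_force: [7.5, 1.6, -5.0]
finger_gap: 30.0
grip_force: 3.8
```

Emit:
carry_out(commands=[{"translation":[0,-0.0005,0],"spin":0,"jaw":0.03},{"translation":[0,-0.0005,0],"spin":0,"jaw":0.03},{"translation":[0,-0.0005,0],"spin":0,"jaw":0.03},{"translation":[0,-0.0005,0],"spin":0,"jaw":0.03},{"translation":[0,-0.0005,0],"spin":0,"jaw":0.03},{"translation":[0,-0.0005,0],"spin":0,"jaw":0.03},{"translation":[0,-0.0005,0],"spin":0,"jaw":0.03},{"translation":[0,-0.0005,0],"spin":0,"jaw":0.03}])

```text
time: 10.12
tool_pos: [547.4, -47.7, 103.4]
tcp_rot: [179.9, 0.0, 106.6]
ft_force: [4.9, 0.6, -2.7]
finger_gap: 30.1
grip_force: 2.2
```

```bash
python3 -c "
from h import *
st()
p=r.snapshot('wrist')
for l in r.landmark_of(p,'gate_tab')[:2]:print(l['score'],l['xy'],C@(at_z(p,l['xy'],125)[:2]-Q))"
```

```text
10.12 port xy [-3.215e+01  3.000e-02] z 103.4 yaw 106.62 F [ 4.82 -0.82] -2.72 gap 30.1
0.72 [272.3, 269.1] [-20.78314762   3.00690301]
```

Emit:
carry_out(commands=[{"translation":[0,-0.0005,0],"spin":0,"jaw":0.03},{"translation":[0,-0.0005,0],"spin":0,"jaw":0.03},{"translation":[0,-0.0005,0],"spin":0,"jaw":0.03},{"translation":[0,-0.0005,0],"spin":0,"jaw":0.03},{"translation":[0,-0.0005,0],"spin":0,"jaw":0.03},{"translation":[0,-0.0005,0],"spin":0,"jaw":0.03},{"translation":[0,-0.0005,0],"spin":0,"jaw":0.03},{"translation":[0,-0.0005,0],"spin":0,"jaw":0.03}])

```text
time: 10.88
tool_pos: [542.9, -48.9, 103.3]
tcp_rot: [-180.0, -0.0, 106.6]
ft_force: [-0.0, -0.1, -0.4]
finger_gap: 30.0
grip_force: 0.0
```

Emit:
carry_out(commands=[{"translation":[0,-0.0005,0],"spin":0,"jaw":0.03},{"translation":[0,-0.0005,0],"spin":0,"jaw":0.03},{"translation":[0,-0.0005,0],"spin":0,"jaw":0.03},{"translation":[0,-0.0005,0],"spin":0,"jaw":0.03},{"translation":[0,-0.0005,0],"spin":0,"jaw":0.03},{"translation":[0,-0.0005,0],"spin":0,"jaw":0.03},{"translation":[0,-0.0005,0],"spin":0,"jaw":0.03},{"translation":[0,-0.0005,0],"spin":0,"jaw":0.03}])

```text
time: 11.55
tool_pos: [539.7, -49.9, 103.4]
tcp_rot: [179.9, 0.0, 106.6]
ft_force: [5.0, 1.6, -3.6]
finger_gap: 30.0
grip_force: 2.5
```

Emit:
carry_out(commands=[{"translation":[0,-0.0005,0],"spin":0,"jaw":0.03},{"translation":[0,-0.0005,0],"spin":0,"jaw":0.03},{"translation":[0,-0.0005,0],"spin":0,"jaw":0.03},{"translation":[0,-0.0005,0],"spin":0,"jaw":0.03},{"translation":[0,-0.0005,0],"spin":0,"jaw":0.03},{"translation":[0,-0.0005,0],"spin":0,"jaw":0.03},{"translation":[0,-0.0005,0],"spin":0,"jaw":0.03},{"translation":[0,-0.0005,0],"spin":0,"jaw":0.03}])

```text
time: 12.22
tool_pos: [536.5, -50.9, 103.4]
tcp_rot: [179.9, 0.0, 106.6]
ft_force: [6.9, 2.8, -6.1]
finger_gap: 29.9
grip_force: 3.5
```

```bash
python3 -c "
from h import *
st()
p=r.snapshot('wrist')
for l in r.landmark_of(p,'gate_tab')[:2]:print(l['score'],l['xy'],C@(at_z(p,l['xy'],125)[:2]-Q))"
```

```text
12.22 port xy [-43.48   0.06] z 103.4 yaw 106.63 F [7.38 0.69] -6.05 gap 29.9
0.56 [272.4, 272.7] [-32.00986822   0.98648674]
```

Emit:
carry_out(commands=[{"translation":[0,-0.0005,0],"spin":0,"jaw":0.03},{"translation":[0,-0.0005,0],"spin":0,"jaw":0.03},{"translation":[0,-0.0005,0],"spin":0,"jaw":0.03},{"translation":[0,-0.0005,0],"spin":0,"jaw":0.03},{"translation":[0,-0.0005,0],"spin":0,"jaw":0.03},{"translation":[0,-0.0005,0],"spin":0,"jaw":0.03},{"translation":[0,-0.0005,0],"spin":0,"jaw":0.03},{"translation":[0,0,0],"spin":0,"jaw":0.03}])

```text
time: 12.98
tool_pos: [531.7, -52.3, 103.2]
tcp_rot: [-180.0, -0.0, 106.6]
ft_force: [-0.2, -0.2, -0.5]
finger_gap: 29.8
grip_force: 0.0
```

```bash
python3 -c "
from h import *
st()
p=r.snapshot('wrist')
for l in r.landmark_of(p,'gate_tab')[:2]:print(l['score'],l['xy'],C@(at_z(p,l['xy'],125)[:2]-Q))"
```

```text
12.98 port xy [-48.45   0.09] z 103.2 yaw 106.61 F [-0.29 -0.14] -0.53 gap 29.8
0.93 [262.1, 270.9] [-41.91657034   2.14055894]
```

Second click reached: the tab is at about -41 and the force is zero. One more click to go.

Emit:
carry_out(commands=[{"translation":[0,-0.0005,0],"spin":0,"jaw":0.03},{"translation":[0,-0.0005,0],"spin":0,"jaw":0.03},{"translation":[0,-0.0005,0],"spin":0,"jaw":0.03},{"translation":[0,-0.0005,0],"spin":0,"jaw":0.03},{"translation":[0,-0.0005,0],"spin":0,"jaw":0.03},{"translation":[0,-0.0005,0],"spin":0,"jaw":0.03},{"translation":[0,-0.0005,0],"spin":0,"jaw":0.03},{"translation":[0,-0.0005,0],"spin":0,"jaw":0.03}])

```text
time: 13.75
tool_pos: [528.1, -53.3, 103.3]
tcp_rot: [-180.0, -0.0, 106.6]
ft_force: [-0.4, 0.9, -0.4]
finger_gap: 30.0
grip_force: 0.0
```

Emit:
carry_out(commands=[{"translation":[0,-0.0005,0],"spin":0,"jaw":0.03},{"translation":[0,-0.0005,0],"spin":0,"jaw":0.03},{"translation":[0,-0.0005,0],"spin":0,"jaw":0.03},{"translation":[0,-0.0005,0],"spin":0,"jaw":0.03},{"translation":[0,-0.0005,0],"spin":0,"jaw":0.03},{"translation":[0,-0.0005,0],"spin":0,"jaw":0.03},{"translation":[0,-0.0005,0],"spin":0,"jaw":0.03},{"translation":[0,-0.0005,0],"spin":0,"jaw":0.03}])

```text
time: 14.42
tool_pos: [525.5, -54.2, 103.4]
tcp_rot: [179.9, 0.0, 106.6]
ft_force: [7.4, 1.6, -5.0]
finger_gap: 30.0
grip_force: 4.2
```

```bash
python3 -c "
from h import *
st()"
```

```text
14.42 port xy [-55.     0.06] z 103.4 yaw 106.63 F [ 7.52 -0.55] -5.01 gap 30.0
```

Emit:
carry_out(commands=[{"translation":[0,-0.0004,0],"spin":0,"jaw":0.03},{"translation":[0,-0.0004,0],"spin":0,"jaw":0.03},{"translation":[0,-0.0004,0],"spin":0,"jaw":0.03},{"translation":[0,-0.0004,0],"spin":0,"jaw":0.03},{"translation":[0,-0.0004,0],"spin":0,"jaw":0.03},{"translation":[0,-0.0004,0],"spin":0,"jaw":0.03},{"translation":[0,0,0],"spin":0,"jaw":0.03},{"translation":[0,0,0],"spin":0,"jaw":0.03}])

```text
time: 15.08
tool_pos: [521.9, -55.2, 103.3]
tcp_rot: [-180.0, -0.0, 106.6]
ft_force: [1.3, 0.4, -0.7]
finger_gap: 29.8
grip_force: 0.6
```

```bash
python3 -c "
from h import *
st()"
```

```text
15.08 port xy [-58.71   0.07] z 103.3 yaw 106.61 F [1.4  0.04] -0.71 gap 29.8
```

Emit:
carry_out(commands=[{"translation":[0,-0.0003,0],"spin":0,"jaw":0.03},{"translation":[0,-0.0003,0],"spin":0,"jaw":0.03},{"translation":[0,-0.0003,0],"spin":0,"jaw":0.03},{"translation":[0,0,0],"spin":0,"jaw":0.03},{"translation":[0,0,0],"spin":0,"jaw":0.03},{"translation":[0,0,0],"spin":0,"jaw":0.03},{"translation":[0,0,0],"spin":0,"jaw":0.03},{"translation":[0,0,0],"spin":0,"jaw":0.03}])

```text
time: 15.75
tool_pos: [521.1, -55.4, 103.2]
tcp_rot: [-180.0, -0.0, 106.6]
ft_force: [0.1, 0.0, -0.6]
finger_gap: 29.8
grip_force: 0.0
```

```bash
python3 -c "
from h import *
st()
p=r.snapshot('wrist')
for l in r.landmark_of(p,'gate_tab')[:2]:print(l['score'],l['xy'],C@(at_z(p,l['xy'],125)[:2]-Q))
cv2.imwrite('pics/w4.png',cv2.resize(p['pixels'],None,fx=1.55,fy=1.55,interpolation=2))"
```

```text
15.75 port xy [-59.56   0.1 ] z 103.2 yaw 106.62 F [ 0.1 -0. ] -0.6 gap 29.8
0.58 [270.4, 272.1] [-49.03729734   1.48371532]
```

View pics/w4.png

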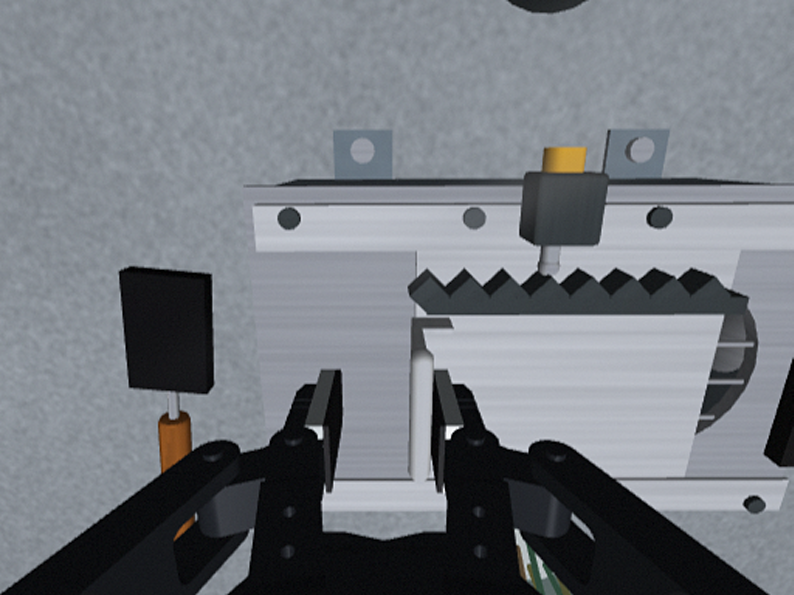

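The ball is on a tooth crest at about (549,270), so the gate is only just at the top and hasn't dropped into the third notch. I'll nudge it on.

Emit:
carry_out(commands=[{"translation":[0,-0.0003,0],"spin":0,"jaw":0.03},{"translation":[0,-0.0003,0],"spin":0,"jaw":0.03},{"translation":[0,-0.0003,0],"spin":0,"jaw":0.03},{"translation":[0,-0.0003,0],"spin":0,"jaw":0.03},{"translation":[0,0,0],"spin":0,"jaw":0.03},{"translation":[0,0,0],"spin":0,"jaw":0.03},{"translation":[0,0,0],"spin":0,"jaw":0.03},{"translation":[0,0,0],"spin":0,"jaw":0.03}])

```text
time: 16.52
tool_pos: [520.1, -55.7, 103.3]
tcp_rot: [-180.0, -0.0, 106.6]
ft_force: [0.1, -0.2, 0.0]
finger_gap: 30.1
grip_force: 0.0
```

```bash
python3 -c "
from h import *
st()
p=r.snapshot('wrist')
for l in r.landmark_of(p,'gate_tab')[:2]:print(l['score'],l['xy'],C@(at_z(p,l['xy'],125)[:2]-Q))
cv2.imwrite('pics/w5.png',cv2.resize(p['pixels'],None,fx=1.55,fy=1.55,interpolation=2))"
```

```text
16.52 port xy [-60.64   0.08] z 103.3 yaw 106.61 F [ 0.01 -0.2 ] 0.04 gap 30.1
0.7 [343.2, 347.6] [-10.37930714 -44.75565332]
0.6 [260.1, 269.9] [-55.0779903    2.62737754]
```

View pics/w5.png

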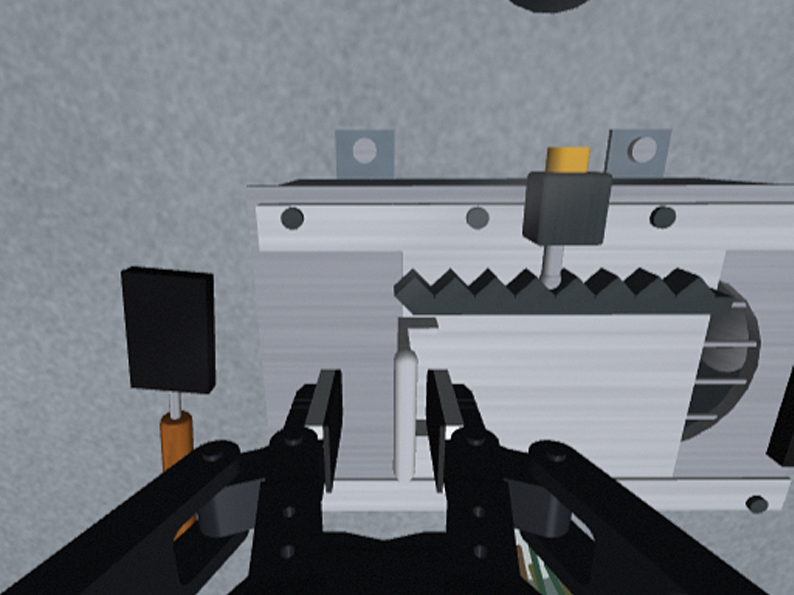

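The ball is in the strip's fourth notch at about (552,285), which is the third click, and both pads are clear of the tab. I'll back off to centre and lift straight up.

Emit:
carry_out(commands=[{"translation":[0,0.002,0],"spin":0,"jaw":0.03},{"translation":[0,0.002,0],"spin":0,"jaw":0.03},{"translation":[0,0,-0.005],"spin":0,"jaw":0.03},{"translation":[0,0,-0.01],"spin":0,"jaw":0.03},{"translation":[0,0,-0.02],"spin":0,"jaw":0.03},{"translation":[0,0,-0.02],"spin":0,"jaw":0.03},{"translation":[0,0,-0.02],"spin":0,"jaw":0.03},{"translation":[0,0,-0.01],"spin":0,"jaw":0.03}])

```text
time: 17.28
tool_pos: [525.3, -54.9, 192.3]
tcp_rot: [179.8, 0.1, 106.6]
ft_force: [0.2, 0.1, 1.0]
finger_gap: 30.0
grip_force: 0.0
```

Emit:
carry_out(commands=[{"translation":[0,0,0],"spin":0,"jaw":0.03},{"translation":[0,0,0],"spin":0,"jaw":0.03},{"translation":[0,0,0],"spin":0,"jaw":0.03},{"translation":[0,0,0],"spin":0,"jaw":0.03},{"translation":[0,0,0],"spin":0,"jaw":0.03},{"translation":[0,0,0],"spin":0,"jaw":0.03},{"translation":[0,0,0],"spin":0,"jaw":0.03},{"translation":[0,0,0],"spin":0,"jaw":0.03}])

```text
time: 17.95
tool_pos: [523.7, -54.6, 187.9]
tcp_rot: [-180.0, -0.0, 106.6]
ft_force: [0.3, -0.2, 0.3]
finger_gap: 29.8
grip_force: 0.0
```

```bash
python3 -c "
from h import *
st()
p=r.snapshot('wrist')
L=[C@(at_z(p,l['xy'],125)[:2]-Q) for l in r.landmark_of(p,'gate_tab')[:2]]
print(L)
if any(abs(x[0]+54)<3 and abs(x[1])<6 for x in L): print(r.hand_in())"
```

```text
17.95 port xy [-56.79   0.17] z 187.9 yaw 106.61 F [ 0.23 -0.31] 0.33 gap 29.8
[array([-53.56681408,   0.61781651])]
the job is handed in; nothing more can be done
None
```

I pushed the gate fully closed, opened it to the third click and handed the job in: the tab measured x = -53.6 mm (-54 expected), the fingers are clear above it, and the highest force I read was about 9 N; no verdict came back.

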